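# Feel along the row of plugs and hold the proud one home

### The job

With the fingers shut and pointing down, trace the arched row of wooden plugs on the panel from the seated end towards the plug that stands proud, passing the fingertips closely over each seated plug in turn (within about 10 mm, or lightly touching) to check it, then press the proud last plug gently but fully home. Finish while still holding it down, as one does while glue grabs: do not let go. Only touch: do not grasp, lift or shift the panel, and leave everything else where it is.

Things in the scene. Friction and masses are not known exactly. Their poses are not given: they have to be found in the camera images.
- panel: the work: a loose plywood panel about 0.45 kg, 110 (x) by 230 (y) by 18 mm with a papered top, its +x edge sawn into three round lobes (52 mm wide, 26 mm out); an arched row of six button-head wooden plugs runs along y, 35 mm apart in y. Origin: centre of the underside of the 110 by 230 rectangle, resting on the table (z = 0), z up. A small dowel stands on it near the middle of the straight -x edge. Pushed sideways with more than about 2 N it slides
- plug1 (a point): top centre of the first plug of the row: a seated round wooden head, 22 mm across and 5 mm thick, on the panel's top; in the panel's own frame at x = -25.0, y = +87.5, z = 23 mm. The first plug is at the end of the row away from the proud plug
- plug2 (a point): top centre of the second plug of the row: a seated round wooden head, 22 mm across and 5 mm thick, on the panel's top; in the panel's own frame at x = -2.6, y = +52.5, z = 23 mm
- plug3 (a point): top centre of the third plug of the row: a seated round wooden head, 22 mm across and 5 mm thick, on the panel's top; in the panel's own frame at x = +8.6, y = +17.5, z = 23 mm
- plug4 (a point): top centre of the fourth plug of the row: a seated round wooden head, 22 mm across and 5 mm thick, on the panel's top; in the panel's own frame at x = +8.6, y = -17.5, z = 23 mm
- plug5 (a point): top centre of the fifth plug of the row: a seated round wooden head, 22 mm across and 5 mm thick, on the panel's top; in the panel's own frame at x = -2.6, y = -52.5, z = 23 mm
- plug6 (a point): top centre of the sixth, last plug, at the panel's -y end: the same 22 mm head, but it stands proud, its top 31 mm above the panel's underside (13 mm above the panel's top face) at the start and 23 mm when home; in the panel's frame at x = -25.0, y = -87.5 mm. Moves with the plug
- end_plug (a joint): how far the last plug has been pressed straight down, m: 0 = standing proud as at the start, 0.008 = fully home against a hard stop. It is springy: about 2 N starts it, about 8 N brings it home, and it rises again when let go
- dowel: bystander: short wooden dowel, 16 mm across, 35 mm tall, standing loose on the panel at about x = -41, y = 0 mm in the panel's frame, some 50 mm from the row; origin at the centre of its foot, z along it
- blank: bystander: another loose papered plywood panel, 100 (x) by 180 (y) by 18 mm, with two wide round lobes (70 mm wide, 35 mm out) on the +x edge and four drawn dots instead of plugs; origin centre of the underside of its rectangle
- offcut: bystander: loose plywood offcut 45 by 30 by 18 mm between the two panels; origin centre of its underside
- sander: bystander: loose cork sanding block 110 by 60 by 35 mm; origin centre of its underside
- glue: bystander: white bottle, 52 mm across, 105 mm tall, standing on the far side; origin centre of its foot
- jar: bystander: glass jar 68 mm across, 75 mm tall, on the far side; origin centre of its foot
- driver: bystander: screwdriver lying along x between the panels, nearer the robot; origin at its middle, on the table
- spare: bystander: a spare plug standing head-down on the table, 22 mm across, 22 mm tall; origin centre of its head's underside

How it is judged:
On the way, in this order (a step that is already met when the one before it is completed fails the run):
1. fingertips over or lightly on the first plug (within 14 mm sideways, at most about 20 mm above it) (horizontal distance between the grasp point and plug1 below 0.014 m and z of the grasp point in the frame of panel below 0.066 m), for 0.05 s.
2. fingertips over or lightly on the second plug (within 14 mm sideways, at most about 20 mm above it) (horizontal distance between the grasp point and plug2 below 0.014 m and z of the grasp point in the frame of panel below 0.066 m), for 0.05 s.
3. fingertips over or lightly on the third plug (within 14 mm sideways, at most about 20 mm above it) (horizontal distance between the grasp point and plug3 below 0.014 m and z of the grasp point in the frame of panel below 0.066 m), for 0.05 s.
4. fingertips over or lightly on the fourth plug (within 14 mm sideways, at most about 20 mm above it) (horizontal distance between the grasp point and plug4 below 0.014 m and z of the grasp point in the frame of panel below 0.066 m), for 0.05 s.
5. fingertips over or lightly on the fifth plug (within 14 mm sideways, at most about 20 mm above it) (horizontal distance between the grasp point and plug5 below 0.014 m and z of the grasp point in the frame of panel below 0.066 m), for 0.05 s.
6. the last plug pressed home by the fingertips (value of joint end_plug above 0.0062 m and contact force between the fingers and end_plug above 1.5 N), for 0.3 s.
At the end, for the whole second after the job is handed in: The last plug is pressed down by at least 6.2 of its 8 mm and the fingertips hold it with 1.5 to 35 N; the panel lies at rest on the table within 12 mm of where it was (all of step 6 and contact force between the fingers and end_plug below 35 N and distance of each of plug1, plug5 from where it was at the start of the episode below 0.012 m and height (world z) of panel below 0.006 m and linear speed of panel below 0.02 m/s); the arm keeps its last pose, push and grip.
It fails at once if the panel is shifted by more than 12 mm (distance of any of plug1, plug5 from where it was at the start of the episode above 0.012 m).
It fails at once if the panel is lifted or tipped (height (world z) of panel above 0.006 m or angle between panel's own z axis and vertical above 0.06 rad).
It fails at once if the panel or a plug is pressed with more than 35 N (contact force between any of the arm, the fingers and panel above 35 N).
It fails at once if the dowel on the panel is knocked over or moved (angle between dowel's own z axis and vertical above 0.3 rad or distance of dowel from where it was at the start of the episode above 0.02 m).
It fails at once if another thing on the table is moved by more than 20 mm (distance of any of blank, offcut, sander, glue, jar, driver, spare from where it was at the start of the episode above 0.02 m).
It also fails if it takes over 42 s, if anything falls off the work surface, if the arm or the gripper's body presses on something with over 40 N, if the wrist force passes 120 N, or if a joint passes its speed limit or range.

### The arm

A 7-joint arm with a two-finger parallel gripper is mounted at the origin on the work surface. World frame = base frame: x ahead of the robot, y to its left, z up, the work surface at z = 0. Lengths are in m, angles in rad, forces in N, time in s.
With the tool pointing down it reaches from about 0.4 to 0.85 m from the base axis. Payload 10.4 kg.
Tool frame: the origin (TCP) lies between the finger pads; the fingertips stand 22 mm ahead of it and the grasp point (between the pads) lies 3 mm ahead of it; z points along the fingers, y is the line along which they close (so a half turn about z gives the same grasp; the last joint's range is limited). The gripper opens to 85 mm and grips with 20 to 120 N. Pads are 22 mm wide; open, the fingers measure 114 mm over their backs; the gripper's body (76 mm by 85 mm) begins 54 mm behind the grasp point. The pads swing forward as they close: fully open they stand 13 mm farther back than shut.
Start: joints at [-1.309, 0.332, -0.065, 1.46, 0.022, 1.35, -0.088], TCP at [0.176, 0.6, 0.253] pointing down, gripper open.
Joint ranges: [-2.6, 2.6], [-0.5, 2.12], [-1.47, 1.34], [0.16, 2.42], [-1.27, 4.41], [0.06, 2.06], [-2.6, 2.6]. Speed limits (rad/s): [2.22, 2.22, 2.79, 2.79, 3.14, 3.14, 3.14].

### API

Orientations are given as a unit quaternion [x, y, z, w].
In Python, from workcell import manip, camera, ticket, boxes_of, outline_of gives the robot as it stands.
- The arm moves only by the tool carry_out, never from a script. Its argument "deltas" is a list of rows, each a list of 5 numbers: the shift along the tool's x, y, z as a fraction of full scale, then the turn about the tool's z as a fraction of full scale, then the opening, from -1 (shut) to 1 (fully open), so that 0 is half open. In form: [[tx, ty, tz, spin, gripper], ...]. A call has 1 to 20 rows; each row is the pose to reach, as a shift and turn from the pose commanded when the call began, along the tool's axes at that moment; what a row does not reach only later rows make up. Full scale, the value 1, is 150 mm for a shift and 30 degrees for a turn. A row lasts 1/8 s, in which the tool goes at most 62.5 mm and 10.7 degrees, less where a joint would pass 70% of its speed; a pose out of reach is approached as far as the arm can. A call with a number of a shift or a turn outside -1 to 1 is refused whole. A call with a gripper value outside its range is refused whole. The fingers move at their own pace and stop on an object; "force" is the grip in N (left out, the last holds). Time passes only in rows, so rows that repeat a pose let the fingers close. It gives the time, the measured TCP pose, the force, the opening and the grip force at its end, in the units of the state.
- manip.get_obs(): the state, without advancing time (a new reading comes with each control period).
- camera(name): name is "scene" or "top" or "wrist"; returns a dict with "img" (400x640x3 uint8, red, green, blue), "depth" (400x640 float32, m along the optical axis (not along the pixel's ray), 0 where there is no reading), "vertical_fov" (degrees; the focal length in pixels is half the picture's height over the tangent of half this angle, whatever the lens; pixels are square), "cx", "cy" (the principal point, pixels), "R" (3x3) and "t" (3): a world point X has camera coordinates R X + t. Camera axes: x right, y down, z forward; pixel columns grow to the right and rows downward; lengths in m; the calibration is good to about 2 mm. A picture is of the moment at which its call begins.
- ticket.hand_in(): hands the job in; it is judged then, once.
Trained networks look in a picture, given as the dict that the camera call returned (one of the last four; its "shot" number tells which), for a name from the list of things; names that differ only in an ending like _2 or _b are one class to them, and where a whole thing is asked for, a point or a joint stands for the part that bears it (a point fixed in the world has none). Each returns a list of dicts, best first, with "conf" (0 to 1); they miss things now and then, are a little off and sometimes report something else, mostly with a low value. They report only what shows in the picture. A call takes as long as a camera call.
- boxes_of(query, picture): "position" ([x, y, z] in m, in world coordinates, good to about 4 mm: the middle of the surface that is visible of it).
- outline_of(query, picture): "region" (400x640 bool, what is visible of it).
The state is a dict: "clock": time; "joint_pos": joint angles; "joint_velocities": joint speeds; "tau": joint torques, N m; "position": TCP position; "ee_rot": TCP orientation; "ft_force": force on the tool from outside, world axes, zero at the start; "torque": the same for the moment, N m; "grip_width": opening from 0.0 (shut) to 1.0 (fully open); "grasp_force": force on a finger pad.
Only numpy, scipy, OpenCV 4.12 (cv2) and the standard library are available. Lean on these libraries where they do the work, as an engineer would, in place of code of your own. Each camera call takes 0.05 s, during which the arm holds its last target. There are 200 camera calls.

## Working session

There is one attempt and no reset: what is moved stays moved. The work goes in short steps, Python scripts to look and compute and a tool call to move; the robot and the scene stay as the last step left them, time stands still between calls to the robot, and variables do not carry over. Pictures are saved under pics/ and viewed, at most 10 in all, crops included, and the job is handed in when it is done.

Besides the shell and the picture viewer there is one more tool, called after "Call:" by a JSON object that holds its "fn" and its "kwargs", one argument or row to a line. carry_out: Moves the arm, as the interface text tells. Its arguments: {"type":"object","properties":{"deltas":{"type":"array","items":{"type":"array","items":{"type":"number"}}},"force":{"type":"number"}},"required":["deltas"]}

```bash
mkdir -p pics
cat > h.py <<'E'
import numpy as np, cv2
from workcell import manip, camera, ticket, boxes_of, outline_of
def world(p):
    h,w=p["depth"].shape; f=h/2/np.tan(np.radians(p["vertical_fov"])/2)
    v,u=np.mgrid[:h,:w]; d=p["depth"]
    X=np.stack([(u-p["cx"])/f*d,(v-p["cy"])/f*d,d],-1)
    return (X-p["t"])@p["R"]
def save(p,n): cv2.imwrite(f"pics/{n}.png",p["img"][...,::-1])
E
python3 - <<'E'
from h import *
o=manip.get_obs(); print(o["clock"],o["position"],o["ee_rot"],o["ft_force"],o["grip_width"])
p=camera("top"); save(p,"top1"); W=world(p); np.savez("top1.npz",W=W,img=p["img"])
for q in ["panel","plug1","plug6","dowel","blank","glue","jar","sander","offcut","driver","spare"]:
    print(q,[(np.round(b["position"],3),round(b["conf"],2)) for b in boxes_of(q,p)][:3])
E
```

```text
0.0 [0.17548978 0.59949187 0.25250549] [ 1.41896631e-01  9.89881215e-01 -7.20445277e-04 -8.16232551e-05] [ 0.39380674  1.07820496 -0.29634488] 1.0022298000693166
panel [(array([0.684, 0.359, 0.077]), 0.67), (array([ 0.523, -0.202,  0.016]), 0.6)]
plug1 [(array([ 0.525, -0.2  ,  0.017]), 0.74), (array([ 0.491, -0.287,  0.031]), 0.52)]
plug6 [(array([ 0.525, -0.2  ,  0.017]), 0.74), (array([ 0.491, -0.287,  0.031]), 0.52)]
dowel []
blank [(array([0.582, 0.193, 0.019]), 0.95)]
glue [(array([ 0.793, -0.014,  0.069]), 0.62)]
jar [(array([0.684, 0.362, 0.076]), 0.64), (array([ 0.503, -0.423,  0.006]), 0.45)]
sander [(array([0.459, 0.427, 0.036]), 0.84), (array([ 0.474, -0.192,  0.053]), 0.73)]
offcut [(array([ 0.562, -0.005,  0.02 ]), 0.73)]
driver [(array([0.36 , 0.01 , 0.022]), 0.73)]
spare [(array([ 0.504, -0.421,  0.006]), 0.58)]
```

View pics/top1.png

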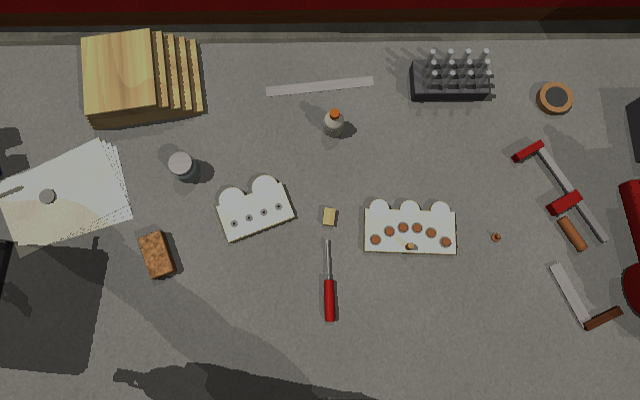

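Run:
```python
from h import *
d=np.load("top1.npz"); W=d["W"]
X=W.reshape(-1,3)
roi=(X[:,0]>.35)&(X[:,0]<.7)&(X[:,1]<-.03)&(X[:,1]>-.4)
for lo,hi in [(.010,.0205),(.0205,.0265),(.0275,.036),(.045,.06)]:
    m=(roi&(X[:,2]>lo)&(X[:,2]<hi)).reshape(W.shape[:2]).astype(np.uint8)
    if lo>.011: 
        if lo<.03: m=cv2.morphologyEx(m,cv2.MORPH_OPEN,np.ones((3,3),np.uint8))
    n,l,s,c=cv2.connectedComponentsWithStats(m)
    for i in range(1,n):
        if s[i,4]>15: print(lo,s[i,4],c[i].round(1),W[l==i].mean(0).round(4),W[l==i].min(0).round(3),W[l==i].max(0).round(3))
```

```text
0.01 3101 [409.2 227.5] [ 0.528  -0.201   0.0183] [ 0.46  -0.318  0.01 ] [ 0.604 -0.084  0.02 ]
0.0205 37 [403.9 227.2] [ 0.528  -0.1865  0.0233] [ 0.521 -0.195  0.021] [ 0.536 -0.176  0.026]
0.0205 29 [416.9 228.8] [ 0.5235 -0.2189  0.0234] [ 0.518 -0.23   0.021] [ 0.529 -0.209  0.026]
0.0205 28 [390.4 231.3] [ 0.518  -0.1519  0.0236] [ 0.513 -0.159  0.021] [ 0.524 -0.143  0.026]
0.0205 39 [430.8 232.9] [ 0.5126 -0.2533  0.0235] [ 0.505 -0.261  0.021] [ 0.52  -0.244  0.026]
0.0205 31 [375.8 237.5] [ 0.5029 -0.1146  0.0231] [ 0.496 -0.123  0.021] [ 0.51  -0.108  0.026]
0.0275 55 [446.  240.9] [ 0.4911 -0.2874  0.0315] [ 0.483 -0.298  0.028] [ 0.501 -0.277  0.035]
0.045 38 [410.4 244.9] [ 0.4797 -0.1935  0.0527] [ 0.472 -0.2    0.046] [ 0.487 -0.186  0.056]
```

The top view shows the panel at about (410,230). Its six plugs arch from (376,238) to the proud one at (446,241), and the dowel is at (410,245). The plug heights match: 23 mm for the seated plugs and 31 mm for the proud one.

```bash
cat >> h.py <<'E'
PL=np.array([[-25,87.5],[-2.6,52.5],[8.6,17.5],[8.6,-17.5],[-2.6,-52.5],[-25,-87.5]])/1000
def fit(M):
    a,b=PL-PL.mean(0),M-M.mean(0); th=np.arctan2((a[:,0]*b[:,1]-a[:,1]*b[:,0]).sum(),(a*b).sum())
    R=np.array([[np.cos(th),-np.sin(th)],[np.sin(th),np.cos(th)]]); F=b.mean(0)*0+M.mean(0)+a@R.T
    return th,F,M-F
def tool(D):  # world shift -> tool units of the present pose
    from scipy.spatial.transform import Rotation as Ro
    o=manip.get_obs(); return Ro.from_quat(o["ee_rot"]).inv().apply(np.asarray(D)-o["position"])/.15
E
python3 - <<'E'
from h import *
M=np.array([[.5029,-.1146],[.518,-.1519],[.528,-.1865],[.5235,-.2189],[.5126,-.2533],[.4911,-.2874]])
th,F,r=fit(M);print(np.degrees(th),F.round(4),(r*1000).round(1))
print(tool([[.45,.35,.25],[.38,.15,.25],[.48,-.115,.25],[.503,-.115,.25]]).round(3))
E
```

```text
-3.789231568841363 [[ 0.4998 -0.1136]
 [ 0.5199 -0.15  ]
 [ 0.5287 -0.1856]
 [ 0.5264 -0.2205]
 [ 0.5129 -0.2547]
 [ 0.4883 -0.2882]] [[ 3.1 -1. ]
 [-1.9 -1.9]
 [-0.7 -0.9]
 [-2.9  1.6]
 [-0.3  1.4]
 [ 2.8  0.8]]
[[-2.224 -1.085  0.022]
 [-2.15  -2.495  0.022]
 [-3.287 -4.003  0.022]
 [-3.434 -3.96   0.022]]
```

Call:
{"fn": "carry_out", "kwargs": {
  "deltas": [
    [-0.25, -0.2, 0, 0, -1],
    [-0.5, -0.4, 0, 0, -1],
    [-0.75, -0.6, 0, 0, -1],
    [-1, -0.8, 0, 0, -1],
    [-1, -0.8, 0, 0, -1]
  ],
  "force": 30
}}

```text
clock: 1.23
position: [0.2888, 0.4397, 0.2539]
ee_rot: [0.145, 0.989, 0.0, 0.001]
ft_force: [0.1, 1.1, -0.1]
grip_width: 0.001
grasp_force: 0.0
```

Call:
{"fn": "carry_out", "kwargs": {
  "deltas": [
    [-0.25, -0.2, 0, 0, -1],
    [-0.5, -0.4, 0, 0, -1],
    [-0.75, -0.6, 0, 0, -1],
    [-1, -0.8, 0, 0, -1],
    [-1, -0.8, 0, 0, -1]
  ]
}}

```text
clock: 1.85
position: [0.3979, 0.2829, 0.2536]
ee_rot: [0.144, 0.99, 0.0, 0.0]
ft_force: [0.5, 1.7, -0.6]
grip_width: -0.002
grasp_force: 0.0
```

Call:
{"fn": "carry_out", "kwargs": {
  "deltas": [
    [-0.15, -0.25, 0, 0, -1],
    [-0.3, -0.5, 0, 0, -1],
    [-0.45, -0.75, 0, 0, -1],
    [-0.6, -1, 0, 0, -1],
    [-0.6, -1, 0, 0, -1]
  ]
}}

```text
clock: 2.48
position: [0.4409, 0.1146, 0.2536]
ee_rot: [0.144, 0.99, 0.0, 0.0]
ft_force: [-0.4, 0.5, 0.1]
grip_width: 0.004
grasp_force: 0.0
```

Call:
{"fn": "carry_out", "kwargs": {
  "deltas": [
    [-0.1, -0.25, 0, -0.2, -1],
    [-0.2, -0.5, 0, -0.4, -1],
    [-0.4, -0.75, 0, -0.545, -1],
    [-0.5, -1, 0, -0.545, -1],
    [-0.5, -1, 0, -0.545, -1],
    [-0.5, -1, 0, -0.545, -1]
  ]
}}

```text
clock: 3.22
position: [0.4704, -0.0468, 0.2532]
ee_rot: [-0.001, 1.0, 0.0, -0.0]
ft_force: [-0.3, 0.7, -0.5]
grip_width: 0.005
grasp_force: 0.0
```

Run:
```python
from h import *
o=manip.get_obs(); print(o["clock"],o["position"],o["ee_rot"],o["ft_force"],o["grip_width"],o["joint_pos"])
p=camera("wrist"); save(p,"w1"); W=world(p); np.savez("w1.npz",W=W,img=p["img"])
```

```text
3.225 [ 0.47040576 -0.04683296  0.2532441 ] [-1.44237960e-03  9.99998939e-01  1.97261792e-04 -4.65760698e-05] [-0.31290261  0.69989877 -0.54751758] 0.004744035881241529 [-0.57972905 -0.03612949  0.57705168  1.87320406  0.02005008  1.29881631
  1.56531657]
```

View pics/w1.png

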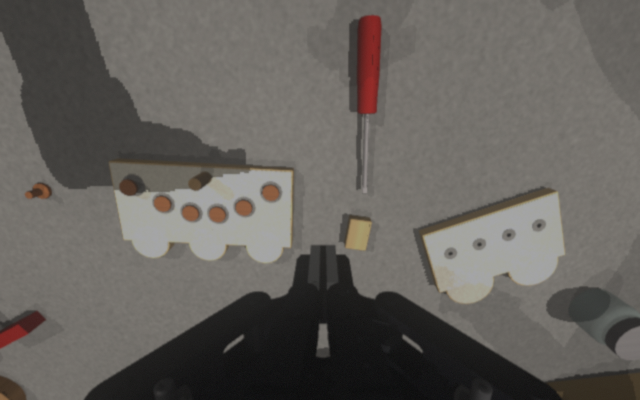

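The wrist view shows plugs 1 to 6 from (271,192) to the shadowed proud one at (129,187). The dowel is at (200,181), and the shut fingertips are at about (322,250).

Run:
```python
from h import *
d=np.load("w1.npz"); W=d["W"]; img=d["img"]
G=np.array([[271,192],[244,207],[218,214],[190,213],[163,203],[129,187]])
hsv=cv2.cvtColor(img,cv2.COLOR_RGB2HSV)
m=((hsv[...,1]>110)).astype(np.uint8)
n,l,s,c=cv2.connectedComponentsWithStats(m)
M=[]
for g in G:
    i=l[g[1],g[0]]; k=(l==i); w=W[k]; zt=np.median(w[:,2]); w=w[w[:,2]>zt-.003]
    M.append([w[:,0].mean(),w[:,1].mean()]); print(i,s[i],w.mean(0).round(4),np.ptp(w,0).round(3))
th,F,r=fit(np.array(M));print(np.degrees(th),F.round(4),(r*1000).round(1))
```

```text
4 [263 185  16  15 182] [ 0.4983 -0.1133  0.0235] [0.019 0.019 0.004]
6 [236 201  16  14 175] [ 0.5181 -0.1487  0.0255] [0.142 0.112 0.353]
8 [210 208  15  14 164] [ 0.5283 -0.1846  0.0236] [0.019 0.019 0.004]
7 [183 206  15  14 170] [ 0.5264 -0.2195  0.0235] [0.019 0.019 0.005]
5 [155 197  16  14 177] [ 0.5131 -0.2524  0.0255] [0.137 0.216 0.353]
2 [121 180  15  14 154] [ 0.4893 -0.2875  0.0316] [0.017 0.018 0.005]
-2.8978706773916505 [[ 0.498  -0.1126]
 [ 0.5186 -0.1487]
 [ 0.528  -0.1843]
 [ 0.5263 -0.2192]
 [ 0.5133 -0.2536]
 [ 0.4892 -0.2874]] [[ 0.3 -0.6]
 [-0.5  0.1]
 [ 0.2 -0.3]
 [ 0.1 -0.3]
 [-0.2  1.2]
 [ 0.1 -0. ]]
```

Call:
{"fn": "carry_out", "kwargs": {
  "deltas": [
    [-0.1, -0.22, 0, 0, -1],
    [-0.184, -0.439, 0.2, 0, -1],
    [-0.184, -0.439, 0.5, 0, -1],
    [-0.184, -0.439, 0.8, 0, -1],
    [-0.184, -0.439, 1, 0, -1],
    [-0.184, -0.439, 1, 0, -1],
    [-0.184, -0.439, 1, 0, -1],
    [-0.184, -0.439, 1, 0, -1]
  ]
}}

```text
clock: 4.28
position: [0.4988, -0.1145, 0.1047]
ee_rot: [-0.001, 1.0, 0.0, 0.001]
ft_force: [0.2, -1.3, 0.0]
grip_width: -0.001
grasp_force: 0.0
```

Run:
```python
from h import *
o=manip.get_obs(); print(o["position"],o["ft_force"])
p=camera("wrist"); save(p,"w2")
F=np.array([[0.498,-.1126],[.5186,-.1487],[.528,-.1843],[.5263,-.2192],[.5133,-.2536],[.4892,-.2874]])
print(tool(np.c_[F,np.full(6,.052)]).round(3))
```

```text
[ 0.49879488 -0.11449368  0.10469331] [ 0.17960163 -1.26909487  0.03007535]
[[ 0.005  0.013  0.35 ]
 [-0.132 -0.227  0.351]
 [-0.194 -0.465  0.351]
 [-0.183 -0.697  0.35 ]
 [-0.096 -0.927  0.35 ]
 [ 0.065 -1.152  0.35 ]]
```

View pics/w2.png

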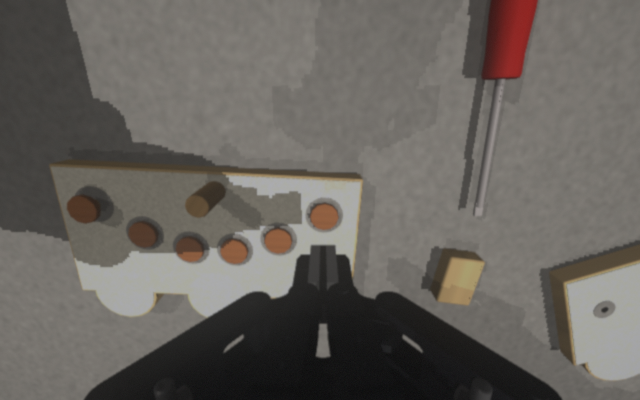

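The fingertips (322,250) sit just above plug 1 at (323,216), as parallax at this height predicts. Next I'll descend and trace plugs 1 to 5.

Call:
{"fn": "carry_out", "kwargs": {
  "deltas": [
    [0.005, 0.013, 0.2, 0, -1],
    [0.005, 0.013, 0.35, 0, -1],
    [0.005, 0.013, 0.35, 0, -1],
    [0.005, 0.013, 0.35, 0, -1],
    [-0.065, -0.107, 0.35, 0, -1],
    [-0.132, -0.227, 0.35, 0, -1],
    [-0.132, -0.227, 0.35, 0, -1],
    [-0.132, -0.227, 0.35, 0, -1],
    [-0.165, -0.346, 0.35, 0, -1],
    [-0.194, -0.465, 0.35, 0, -1],
    [-0.194, -0.465, 0.35, 0, -1],
    [-0.194, -0.465, 0.35, 0, -1],
    [-0.19, -0.58, 0.35, 0, -1],
    [-0.183, -0.697, 0.35, 0, -1],
    [-0.183, -0.697, 0.35, 0, -1],
    [-0.183, -0.697, 0.35, 0, -1],
    [-0.14, -0.81, 0.35, 0, -1],
    [-0.096, -0.927, 0.35, 0, -1],
    [-0.096, -0.927, 0.35, 0, -1],
    [-0.096, -0.927, 0.35, 0, -1]
  ]
}}

```text
clock: 6.82
position: [0.5123, -0.2539, 0.0507]
ee_rot: [-0.0, 1.0, 0.0, 0.0]
ft_force: [0.0, -0.0, -0.2]
grip_width: -0.004
grasp_force: 0.0
```

Run:
```python
from h import *
o=manip.get_obs(); print(o["clock"],o["position"],o["ft_force"])
print(tool([[.4892,-.2874,.068],[.4892,-.2874,.055],[.4892,-.2874,.045]]).round(3))
```

```text
6.825 [ 0.51228042 -0.25385202  0.05074795] [ 0.00164209 -0.02961544 -0.19378372]
[[ 0.154 -0.224 -0.115]
 [ 0.154 -0.224 -0.028]
 [ 0.154 -0.224  0.038]]
```

Call:
{"fn": "carry_out", "kwargs": {
  "deltas": [
    [0, 0, -0.115, 0, -1],
    [0.02, -0.04, -0.115, 0, -1],
    [0.08, -0.12, -0.115, 0, -1],
    [0.154, -0.224, -0.115, 0, -1],
    [0.154, -0.224, -0.115, 0, -1],
    [0.154, -0.224, -0.08, 0, -1],
    [0.154, -0.224, -0.05, 0, -1],
    [0.154, -0.224, -0.05, 0, -1],
    [0.154, -0.224, -0.05, 0, -1]
  ]
}}

```text
clock: 7.95
position: [0.4893, -0.2873, 0.0582]
ee_rot: [-0.0, 1.0, 0.0, -0.0]
ft_force: [-0.4, -0.5, -0.8]
grip_width: -0.002
grasp_force: 0.0
```

Run:
```python
from h import *
o=manip.get_obs(); print(o["clock"],o["position"],o["ft_force"])
p=camera("wrist"); save(p,"w3")
```

```text
7.95 [ 0.48931967 -0.28732587  0.05820119] [-0.40314364 -0.48355972 -0.81631395]
```

View pics/w3.png

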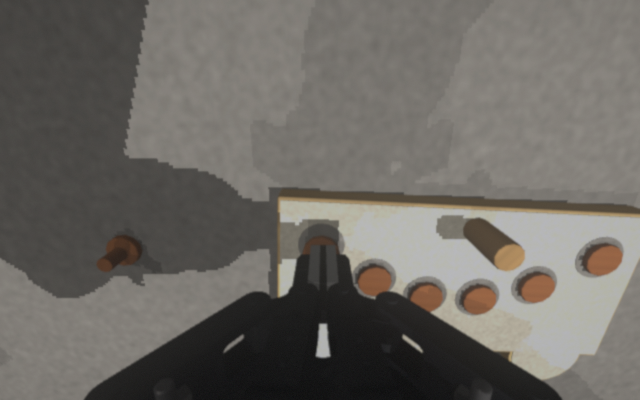

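The fingertips (322,250) are centred over the proud plug at (320,243), with clearance still under them. Next I'll press down slowly and watch the force.

Call:
{"fn": "carry_out", "kwargs": {
  "deltas": [
    [0, 0, 0.01, 0, -1],
    [0, 0, 0.02, 0, -1],
    [0, 0, 0.03, 0, -1],
    [0, 0, 0.04, 0, -1],
    [0, 0, 0.05, 0, -1],
    [0, 0, 0.06, 0, -1],
    [0, 0, 0.06, 0, -1],
    [0, 0, 0.06, 0, -1]
  ]
}}

```text
clock: 9.0
position: [0.4892, -0.2876, 0.0493]
ee_rot: [-0.0, 1.0, 0.0, 0.0]
ft_force: [-1.5, 1.1, 4.1]
grip_width: -0.002
grasp_force: 2.2
```

Call:
{"fn": "carry_out", "kwargs": {
  "deltas": [
    [0, 0, 0.008, 0, -1],
    [0, 0, 0.015, 0, -1],
    [0, 0, 0.02, 0, -1],
    [0, 0, 0.025, 0, -1],
    [0, 0, 0.028, 0, -1],
    [0, 0, 0.028, 0, -1],
    [0, 0, 0.028, 0, -1]
  ]
}}

```text
clock: 9.88
position: [0.4892, -0.2875, 0.0453]
ee_rot: [-0.0, 1.0, 0.0, 0.0]
ft_force: [-2.6, 1.5, 7.4]
grip_width: -0.001
grasp_force: 3.6
```

Call:
{"fn": "carry_out", "kwargs": {
  "deltas": [
    [0, 0, 0.003, 0, -1],
    [0, 0, 0.006, 0, -1],
    [0, 0, 0.006, 0, -1],
    [0, 0, 0.006, 0, -1]
  ]
}}

```text
clock: 10.38
position: [0.4892, -0.2876, 0.045]
ee_rot: [-0.0, 1.0, 0.0, 0.0]
ft_force: [-5.4, 3.3, 15.2]
grip_width: -0.002
grasp_force: 7.9
```

The force rose sharply, so the plug is on its hard stop. I'll ease off slightly and check that the panel has stayed put.

Call:
{"fn": "carry_out", "kwargs": {
  "deltas": [
    [0, 0, -0.003, 0, -1],
    [0, 0, -0.003, 0, -1],
    [0, 0, -0.003, 0, -1],
    [0, 0, -0.003, 0, -1]
  ]
}}

```text
clock: 10.88
position: [0.4892, -0.2875, 0.0451]
ee_rot: [-0.0, 1.0, 0.0, 0.0]
ft_force: [-3.3, 2.3, 11.2]
grip_width: 0.001
grasp_force: 5.4
```

Run:
```python
from h import *
o=manip.get_obs(); print(o["clock"],o["position"],o["ft_force"],o["grasp_force"])
p=camera("wrist"); save(p,"w4"); W=world(p); hsv=cv2.cvtColor(p["img"],cv2.COLOR_RGB2HSV)
n,l,s,c=cv2.connectedComponentsWithStats((hsv[...,1]>110).astype(np.uint8))
for i in range(1,n):
    if s[i,4]>200: 
        w=W[l==i]; w=w[abs(w[:,2]-.0235)<.004]
        if len(w)>150: print(c[i].round(0),w.mean(0).round(4),len(w))
```

```text
10.875 [ 0.48921696 -0.28754071  0.04511464] [-3.2970049   2.27189648 11.24059728] 5.395628143869544
[624. 272.] [ 0.4986 -0.1152  0.0237] 809
[377. 288.] [ 0.5094 -0.2561  0.0236] 384
[553. 301.] [ 0.5189 -0.1505  0.0237] 760
[438. 308.] [ 0.5236 -0.2185  0.0236] 422
[491. 314.] [ 0.5283 -0.1859  0.0236] 722
```

The panel is within about 2 mm of its start position, the plug is home and the hold is about 11 N.

```bash
python3 -c "
from h import *
print(ticket.hand_in())"
```

```text
the job is handed in; nothing more can be done
None
```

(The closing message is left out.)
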